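Clear the filtration bench into its trays

ROBOT

A 6-joint arm with a two-finger parallel gripper is mounted at the origin on the work surface. World frame = base frame: x ahead of the robot, y to its left, z up, the work surface at z = 0. Lengths are in m, angles in rad, forces in N, time in s.
With the tool pointing down it reaches from about 0.225 to 0.875 m from the base axis. Payload 3.4 kg.
Tool frame: the origin (TCP) lies at the very end of the fingers, on their centre line; the grasp point (between the pads) lies 19 mm behind it; z points along the fingers, y is the direction in which the jaws open and shut (so a half turn about z gives the same grasp; the last joint's range is limited). The gripper opens to 85 mm and grips with 20 to 120 N. Pads are 22 mm wide; open, the fingers measure 114 mm over their backs; the gripper's body (76 mm by 85 mm) begins 54 mm behind the grasp point. The pads swing forward as they close: fully open they stand 13 mm farther back than shut.
Start: joints at [-1.36, 0.276, 1.505, -0, 1.361, -0.121], TCP at [0.187, -0.544, 0.231] pointing down, gripper open.
Joint ranges: [-2.89, 2.89], [-0.75, 2.08], [0.22, 2.7], [-1.18, 4.32], [0.11, 2.71], [-2.7, 2.7]. Speed limits (rad/s): [2.57, 2.57, 3.14, 3.14, 3.14, 3.14].

INTERFACE

Orientations are given as a unit quaternion [w, x, y, z].
In Python, from rig import manip gives the robot as it stands. The module is installed in compiled form; this text tells all that it offers.
- The arm moves only by the tool carry_out, never from a script. Its argument "moves" is one flat list of numbers, 5 for each row, row after row: the opening in per cent of the stroke, from 0 (shut) to 100 (fully open), then the shift along the world's x, y, z in cm, then the turn about the world's z in rad. A call has exactly 10 rows; each row shifts and turns the commanded pose from where the row before left it; what a row does not reach is not made up. A row lasts 1/10 s, in which the tool goes at most 50 mm and 8.59 degrees, less where a joint would pass 70% of its speed; a pose out of reach is approached as far as the arm can. A call is refused whole if a number of a shift passes 5 or a number of a turn 0.15, either way. A call with a gripper value outside its range is refused whole. The fingers move at their own pace and stop on an object; "squeeze" is the grip in N (left out, the last holds). Time passes only in rows, so rows that do not move let the fingers close, or fill a call up. It gives the time, the measured TCP pose, the force and the opening at its end, in the units of the state.
- manip.get_state(): the state, without advancing time (a new reading comes with each control period).
- manip.get_image(name): name is "scene" or "top"; returns the picture (480x640x3 uint8, red, green, blue); there is no depth.
- manip.camera_info(name): a dict with "fov_y" (degrees; the focal length in pixels is half the picture's height over the tangent of half this angle, whatever the lens; pixels are square), "cx", "cy" (the principal point, pixels), "rvec" (rotation vector, rad) and "tvec" (3), from world to camera coordinates, as OpenCV has them. Camera axes: x right, y down, z forward; pixel columns grow to the right and rows downward; lengths in m; the calibration is good to about 2 mm. A picture is of the moment at which its call begins. camera_info takes no time and is no camera call.
- manip.sign_off(): hands the job in, once; it reports no verdict.
The state is a dict: "clock": time; "qpos": joint angles; "qd": joint speeds; "effort": joint torques, N m; "position": TCP position; "ee_rot": TCP orientation; "contact_force": force on the tool from outside, world axes, zero at the start; "moment": the same for the moment, N m; "width": finger opening in m.
Only numpy, scipy, OpenCV 4.12 (cv2) and the standard library are available. Lean on these libraries where they do the work, as an engineer would, in place of code of your own. Each camera call takes 0.05 s, during which the arm holds its last target. There are 200 camera calls.

TASK

Clear up after filtering: stand the two loose amber funnels in the white tray, both blue-capped sample bottles in the blue tray and the steel filter support in the green tray. Everything must end upright, flat on the floor of its tray and let go; set things down gently, without dropping or tipping any of them, and leave the glass beaker and the aluminium dish where they are.

Things in the scene. Friction and masses are not known exactly. Their poses are not given: they have to be found in the camera images.
- funnel_a_mid (a point): one of two alike amber plastic filter funnels: an open round cup standing mouth up, 48 mm outer diameter (44 mm over the lowest 12 mm), 70 mm tall, wall 3 mm, about 60 g. The point is on its axis, half-way up (35 mm above its underside); z up
- funnel_b_mid (a point): the other of two alike amber plastic filter funnels: an open round cup standing mouth up, 48 mm outer diameter (44 mm over the lowest 12 mm), 70 mm tall, wall 3 mm, about 60 g. The point is on its axis, half-way up (35 mm above its underside); z up
- bottle_a_mid (a point): one of two alike small white sample bottles with a blue cap, round, 42 mm diameter, 70 mm tall, about 90 g, standing cap up. The point is on its axis, half-way up (35 mm above its underside); z up
- bottle_b_mid (a point): the other of two alike small white sample bottles with a blue cap, round, 42 mm diameter, 70 mm tall, about 90 g, standing cap up. The point is on its axis, half-way up (35 mm above its underside); z up
- steel_base_mid (a point): bare steel filter support standing on its disc, stem up: disc 48 mm diameter and 10 mm thick, stem 18 mm diameter above it, 70 mm tall over all, about 140 g. Grip it by the stem. The point is on its axis, half-way up (35 mm above its underside); z up
- tray_white: white plastic tray, fixed to the bench, open on top: 84 mm (its x) by 200 mm (its y, the long way) by 16 mm high outside, walls and floor 4 mm thick (inside 76 x 192 mm; floor 4 mm above the bench). Origin at the centre of its underside, on the bench; z up. Two things fit side by side along its y
- tray_blue: blue plastic tray, fixed to the bench, open on top: 84 mm (its x) by 200 mm (its y, the long way) by 16 mm high outside, walls and floor 4 mm thick (inside 76 x 192 mm; floor 4 mm above the bench). Origin at the centre of its underside, on the bench; z up. Two things fit side by side along its y
- tray_green: green plastic tray, fixed to the bench, open on top: 84 mm (its x) by 200 mm (its y, the long way) by 16 mm high outside, walls and floor 4 mm thick (inside 76 x 192 mm; floor 4 mm above the bench). Origin at the centre of its underside, on the bench; z up. Two things fit side by side along its y
- beaker_mid (a point): bystander: a loose glass beaker, 60 mm diameter, 60 mm tall; the point is on its axis, half-way up; z up
- foil_dish_mid (a point): bystander: a loose round aluminium dish, 66 mm diameter, 20 mm tall; the point is on its axis, half-way up; z up
Not all that is in view belongs to the job. Leave any turquoise look-alike of the part that bears bottle_a_mid alone.

How it is judged:
By the outcome, as a careful person would: the job done as asked, in the order asked, and still so for the second after the job is handed in, with the robot touching nothing.
It also fails if it takes over 131 s, if anything falls off the work surface, if the arm or the gripper's body presses on something with over 40 N, if the wrist force passes 120 N, or if a joint passes its speed limit or range.

## Working session

There is one attempt and no reset: what is moved stays moved. The work goes in short steps, Python scripts to look and compute and a tool call to move; the robot and the scene stay as the last step left them, time stands still between calls to the robot, and variables do not carry over. Pictures are saved under pics/ and viewed, about 12 in all and at most 16, crops included, and the job is handed in when it is done.

Besides the shell and the picture viewer there is one more tool, called after "Emit:" by a JSON object that holds its "name" and its "arguments". carry_out: Moves the arm, as the interface text tells. Its arguments: {"type":"object","properties":{"moves":{"type":"array","items":{"type":"number"}},"squeeze":{"type":"number"}},"required":["moves"]}

```bash
mkdir -p pics
python3 - <<'E'
from rig import manip
import cv2
for n in("scene","top"):
    cv2.imwrite(f"pics/{n}0.png",manip.get_image(n)[:,:,::-1]); print(n,manip.camera_info(n))
s=manip.get_state(); print(s)
E
```

```text
scene {'fov_y': 47.09228458027681, 'cx': 319.5895377965115, 'cy': 238.85648049356254, 'rvec': array([ 2.01355627,  1.27188393, -0.5349787 ]), 'tvec': array([-0.24511194, -0.29373992,  1.51769184])}
top {'fov_y': 44.79268875223402, 'cx': 318.60683290182817, 'cy': 235.94803448403584, 'rvec': array([ 2.16840619, -2.20152218,  0.10105824]), 'tvec': array([0.00833828, 0.53072568, 1.17261252])}
{'clock': 0.1, 'qpos': array([-1.35994644e+00,  2.76536139e-01,  1.50599525e+00, -6.34067912e-06,
        1.36072585e+00, -1.20992419e-01]), 'qd': array([ 0.00077678,  0.00036329, -0.00385278, -0.00034729, -0.00019522,
        0.00013459]), 'effort': array([ 1.62595683e-03, -4.17701054e+01, -2.46405602e+01, -1.71957895e-04,
        5.80996988e-03, -3.80622339e-06]), 'position': array([ 0.18722359, -0.54316459,  0.23052822]), 'ee_rot': array([-8.31312593e-04,  9.86266184e-01,  1.65161502e-01, -4.04781985e-05]), 'contact_force': array([ 0.44221726, -0.71596564,  1.02270358]), 'moment': array([0.00286019, 0.01192761, 0.02329901]), 'width': 0.08562277277419604}
```

View pics/scene0.png

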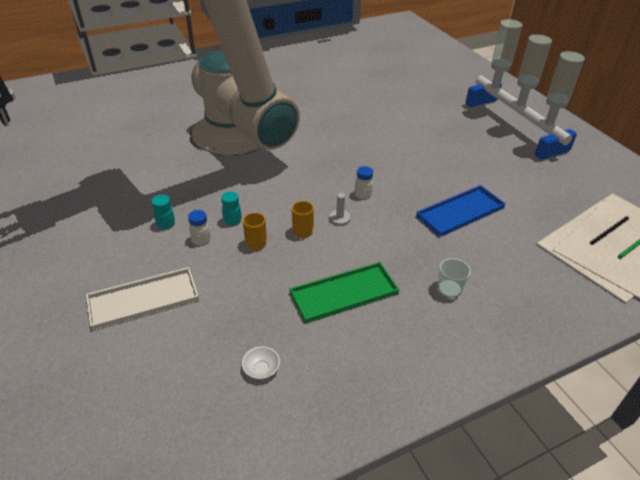

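View pics/top0.png

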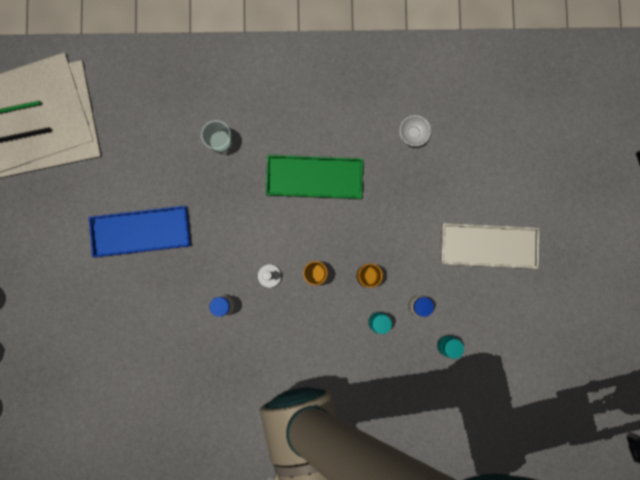

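The scene picture shows white bottles at (200,228) and (364,183), funnels at (255,232) and (303,220), and the steel base at (340,210). The trays are white (143,298), green (344,291) and blue (460,210), and the teal look-alikes are at (163,212) and (231,208). The top picture shows blue caps at (221,306) and (424,306), funnels at (317,273) and (371,275), the base at (270,276), and the trays at (140,232), (315,177) and (490,246).

```bash
cat > h.py <<'E'
from rig import manip
import cv2, numpy as np
def cam(n):
    i=manip.camera_info(n); R=cv2.Rodrigues(i["rvec"])[0]; t=i["tvec"]
    return R,t,240/np.tan(np.radians(i["fov_y"]/2)),i["cx"],i["cy"]
def cast(n,u,v,z):
    R,t,f,cx,cy=cam(n); d=R.T@np.array([(u-cx)/f,(v-cy)/f,1]); c=-R.T@t
    return c+d*(z-c[2])/d[2]
def mask(hsv,c):
    r={'amber':((8,150,60),(25,255,255)),'blue':((105,120,60),(130,255,255)),'green':((50,150,50),(75,255,255)),
       'teal':((80,130,50),(97,255,255)),'white':((0,0,150),(179,70,255))}[c]
    return cv2.inRange(hsv,*r)
def blobs(n,im,c,lo,hi):
    m=mask(cv2.cvtColor(im,cv2.COLOR_RGB2HSV),c)
    return [k for k in cv2.findContours(m,cv2.RETR_EXTERNAL,cv2.CHAIN_APPROX_NONE)[0] if lo<cv2.contourArea(k)<hi]
E
python3 - <<'E'
from h import *
for n in("top","scene"):
    im=cv2.imread(f"pics/{n}0.png")[:,:,::-1].copy()
    for c in('amber','blue','teal','green','white'):
        for k in blobs(n,im,c,60,9000):
            (u,v),(w,h),a=cv2.minAreaRect(k); A=cv2.contourArea(k)
            x,y,W,H=cv2.boundingRect(k)
            if A>1800:
                P=np.array([cast(n,*p,0.016)[:2] for p in cv2.boxPoints(((u,v),(w,h),a))])
                e=P[1]-P[0]; g=P[2]-P[1]; l=e if np.linalg.norm(e)>np.linalg.norm(g) else g
                print(n,c,'TRAY',P.mean(0).round(4),np.linalg.norm(e).round(3),np.linalg.norm(g).round(3),'long dir deg',np.degrees(np.arctan2(l[1],l[0])).round(1))
            else:
                print(n,c,A,(round(u),round(v)),(W,H),*[(z,cast(n,x+W/2-.5,y+H/2-.5,z)[:2].round(4)) for z in(0.005,.035,.062,.07)])
E
```

```text
top amber 448.0 (370, 275) (26, 23) (0.005, array([ 0.4495, -0.104 ])) (0.035, array([ 0.4491, -0.101 ])) (0.062, array([ 0.4488, -0.0984])) (0.07, array([ 0.4487, -0.0976]))
top amber 418.5 (316, 273) (24, 23) (0.005, array([0.4554, 0.0077])) (0.035, array([0.4548, 0.0079])) (0.062, array([0.4543, 0.008 ])) (0.07, array([0.4542, 0.0081]))
top blue 278.5 (424, 306) (20, 20) (0.005, array([ 0.383, -0.214])) (0.035, array([ 0.3842, -0.2083])) (0.062, array([ 0.3854, -0.2032])) (0.07, array([ 0.3857, -0.2017]))
top blue 276.5 (220, 306) (20, 19) (0.005, array([0.3907, 0.206 ])) (0.035, array([0.3918, 0.2013])) (0.062, array([0.3927, 0.197 ])) (0.07, array([0.393 , 0.1957]))
top blue TRAY [0.5466 0.3693] 0.203 0.084 long dir deg -84.0
top teal 411.5 (450, 347) (26, 23) (0.005, array([ 0.2995, -0.267 ])) (0.035, array([ 0.3029, -0.26  ])) (0.062, array([ 0.3059, -0.2537])) (0.07, array([ 0.3068, -0.2518]))
top teal 345.0 (380, 323) (23, 21) (0.005, array([ 0.3507, -0.1233])) (0.035, array([ 0.3528, -0.1199])) (0.062, array([ 0.3546, -0.1168])) (0.07, array([ 0.3552, -0.1159]))
top green T
[... 4863 characters left out ...]
))
scene white 73.5 (507, 95) (17, 12) (0.005, array([0.1524, 0.842 ])) (0.035, array([0.194 , 0.7976])) (0.062, array([0.2314, 0.7577])) (0.07, array([0.2425, 0.7458]))
scene white 174.0 (485, 54) (22, 17) (0.005, array([-0.1175,  0.9606])) (0.035, array([-0.066 ,  0.9119])) (0.062, array([-0.0196,  0.868 ])) (0.07, array([-0.0059,  0.855 ]))
scene white 61.0 (185, 48) (11, 12) (0.005, array([-0.5646,  0.0315])) (0.035, array([-0.4966,  0.0169])) (0.062, array([-0.4354,  0.0038])) (0.07, array([-4.173e-01, -1.000e-04]))
scene white 77.5 (178, 6) (12, 11) (0.005, array([-0.958 ,  0.1161])) (0.035, array([-0.8756,  0.0984])) (0.062, array([-0.8014,  0.0825])) (0.07, array([-0.7794,  0.0778]))
```

Emit:
{"name": "carry_out", "arguments": {"moves": [100,2,3.5,0,-0.033,100,2,3.5,0,-0.033,100,2,3.5,0,-0.033,100,2,3.5,0,-0.033,100,2,3.5,0,-0.033,100,2,3.5,0,-0.033,100,2,3.5,0,-0.033,80,2,3.5,0,-0.033,80,2,3.5,0,-0.033,80,2,3.5,0,-0.033], "squeeze": 30}}

```text
clock: 1.1
position: [0.3876, -0.192, 0.2311]
ee_rot: [-0.0, 1.0, 0.0, -0.0]
contact_force: [0.6, -0.2, -0.4]
width: 0.0689
```

Emit:
{"name": "carry_out", "arguments": {"moves": [80,2,3.1,0,0,80,2,3.1,0,0,80,2,3.0,0,0,80,0,0,-3,0,80,0,0,-3,0,80,0,0,-3,0,80,0,0,-3,0,80,0,0,-2,0,80,0,0,0,0,80,0,0,0,0]}}

```text
clock: 2.1
position: [0.4473, -0.1017, 0.0914]
ee_rot: [-0.0, 1.0, 0.001, -0.0]
contact_force: [-0.2, 0.1, 0.3]
width: 0.0683
```

Run:
```python
from h import *
a,b=[manip.get_image(n)[:,:,::-1] for n in("top","scene")]
o=np.vstack([cv2.resize(a[200:350,220:480],(780,450))[:290],cv2.resize(b[130:260,140:400],(620,310))[:,:].copy() if 0 else cv2.resize(b[120:223,140:400],(780,309))])
cv2.imwrite("pics/c1.png",o)
```

```text
(no output)
```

View pics/c1.png

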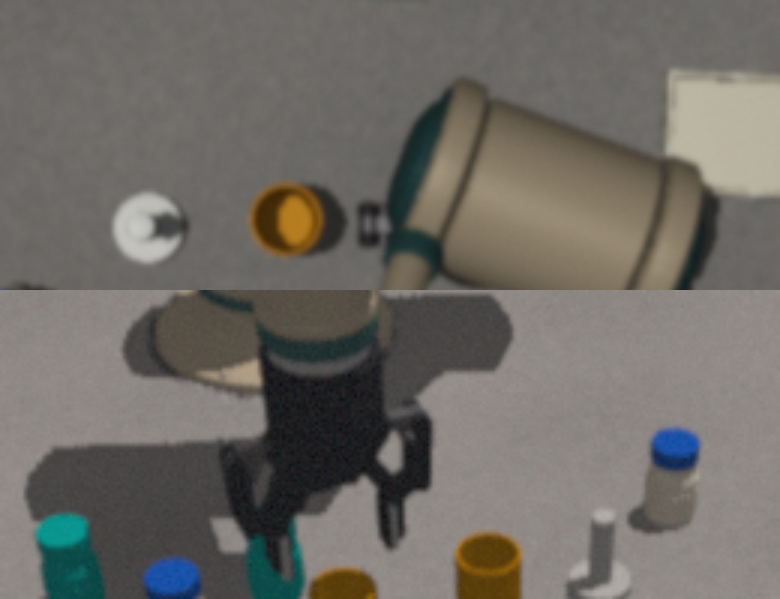

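The crop shows the fingers straddling funnel A: tips at about columns 282 and 395, funnel at about 343. Descending and gripping.

Emit:
{"name": "carry_out", "arguments": {"moves": [80,0,0,-2,0,80,0,0,-2,0,80,0,0,-1.2,0,80,0,0,-0.8,0,80,0,0,0,0,30,0,0,0,0,30,0,0,0,0,30,0,0,0,0,30,0,0,0,0,30,0,0,0,0], "squeeze": 30}}

```text
clock: 3.2
position: [0.4482, -0.102, 0.0324]
ee_rot: [0.0, 1.0, 0.001, 0.001]
contact_force: [-0.2, 1.5, 6.1]
width: 0.0468
```

Emit:
{"name": "carry_out", "arguments": {"moves": [30,0,0,1,0,30,0,0,3,0,30,0,0,4,0,30,0,0,3,0,30,1,-4,0,0,30,1,-4.5,0,0,30,1,-4.5,0,0,30,1,-4.5,0,0,30,1,-4.5,0,0,30,0.6,-4.5,0,0]}}

```text
clock: 4.2
position: [0.5037, -0.3685, 0.1419]
ee_rot: [0.0, 1.0, 0.001, 0.0]
contact_force: [0.5, -0.2, -1.0]
width: 0.0473
```

Emit:
{"name": "carry_out", "arguments": {"moves": [30,0,-3.3,0,0,30,0,0,-2,0,30,0,0,-3,0,30,0,0,-2.5,0,30,0,0,-1.0,0,30,0,0,-0.5,0,30,0,0,-0.5,0,30,0,0,-0.4,0,30,0,0,-0.3,0,30,0,0,0,0]}}

```text
clock: 5.2
position: [0.5034, -0.3997, 0.0396]
ee_rot: [0.0, 1.0, 0.001, 0.0]
contact_force: [-0.8, 0.5, -0.3]
width: 0.0472
```

Emit:
{"name": "carry_out", "arguments": {"moves": [30,0,0,-0.1,0,30,0,0,-0.1,0,30,0,0,-0.1,0,30,0,0,-0.05,0,30,0,0,0,0,30,0,0,0,0,30,0,0,0,0,30,0,0,0,0,30,0,0,0,0,30,0,0,0,0]}}

```text
clock: 6.2
position: [0.5034, -0.3998, 0.0364]
ee_rot: [0.0, 1.0, 0.001, 0.0]
contact_force: [-1.8, 1.3, 4.4]
width: 0.0474
```

Emit:
{"name": "carry_out", "arguments": {"moves": [45,0,0,0,0,60,0,0,0,0,72,0,0,0,0,72,0,0,0,0,72,0,0,1.5,0,72,0,0,4,0,72,0,0,4,0,80,-1,4,0,0,80,-1,4.5,0,0,80,-1,4.5,0,0]}}

```text
clock: 7.2
position: [0.4729, -0.2686, 0.1308]
ee_rot: [0.0, 1.0, 0.0, 0.0]
contact_force: [0.3, 0.9, 0.7]
width: 0.0684
```

Emit:
{"name": "carry_out", "arguments": {"moves": [80,-1,4.5,0,0,80,-0.9,4.5,0,0,80,0,4.5,0,0,80,0,4.5,0,0,80,0,4.5,0,0,80,0,4.5,0,0,80,0,1,0,0,80,0,0,-2,0,80,0,0,-2.5,0,80,0,0,0,0]}}

```text
clock: 8.2
position: [0.4519, 0.0104, 0.0835]
ee_rot: [-0.0, 1.0, 0.001, -0.003]
contact_force: [-1.0, 0.2, 0.3]
width: 0.0681
```

Run:
```python
from h import *
a,b=[manip.get_image(n)[:,:,::-1] for n in("top","scene")]
o=np.vstack([cv2.resize(a[200:300,340:600],(780,300)),cv2.resize(b[180:330,60:450],(780,300))])
cv2.imwrite("pics/c2.png",o)
```

```text
(no output)
```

View pics/c2.png

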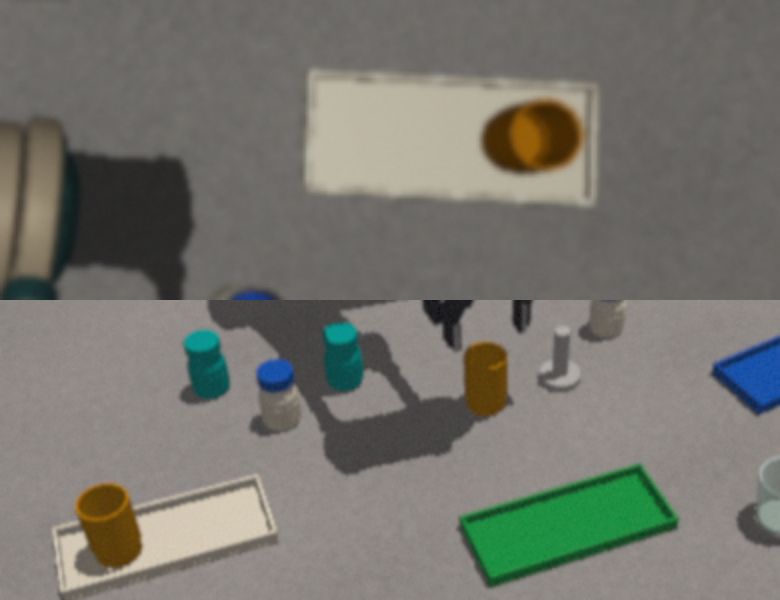

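Funnel A stands upright in the white tray, at (530,135) in the top crop. The gripper is above funnel B.

Emit:
{"name": "carry_out", "arguments": {"moves": [80,0.2,-0.2,0,0,80,0,0,-2,0,80,0,0,-2,0,80,0,0,-1.2,0,80,0,0,0,0,30,0,0,0,0,30,0,0,0,0,30,0,0,0,0,30,0,0,0,0,30,0,0,0,0]}}

```text
clock: 9.3
position: [0.4576, 0.008, 0.0351]
ee_rot: [0.0, 1.0, 0.001, 0.002]
contact_force: [-0.4, -0.6, 6.0]
width: 0.0474
```

Emit:
{"name": "carry_out", "arguments": {"moves": [30,0,0,1,0,30,0,0,3,0,30,0,0,4,0,30,0,0,3,0,30,1,-4.1,0,0,30,1,-4.5,0,0,30,1,-4.5,0,0,30,1,-4.5,0,0,30,1,-4.5,0,0,30,0.2,-4.5,0,0]}}

```text
clock: 10.3
position: [0.509, -0.2596, 0.1444]
ee_rot: [0.0, 1.0, 0.001, 0.001]
contact_force: [0.7, -0.1, -0.7]
width: 0.0481
```

Emit:
{"name": "carry_out", "arguments": {"moves": [30,0,-4,0,0,30,0,-1,-1,0,30,0,0,-3,0,30,0,0,-3,0,30,0,0,-1.5,0,30,0,0,-0.7,0,30,0,0,-0.5,0,30,0,0,-0.4,0,30,0,0,-0.1,0,30,0,0,0,0]}}

```text
clock: 11.3
position: [0.5087, -0.3078, 0.0424]
ee_rot: [0.0, 1.0, 0.001, 0.0]
contact_force: [1.3, 0.5, -0.7]
width: 0.0476
```

Emit:
{"name": "carry_out", "arguments": {"moves": [30,0,0,-0.1,0,30,0,0,-0.1,0,30,0,0,-0.1,0,30,0,0,-0.05,0,30,0,0,0,0,30,0,0,0,0,30,0,0,0,0,30,0,0,0,0,30,0,0,0,0,30,0,0,0,0]}}

```text
clock: 12.3
position: [0.5084, -0.3078, 0.0391]
ee_rot: [0.0, 1.0, 0.001, 0.0]
contact_force: [-1.7, 1.1, 5.7]
width: 0.0477
```

Emit:
{"name": "carry_out", "arguments": {"moves": [45,0,0,0,0,60,0,0,0,0,70,0,0,0,0,70,0,0,0,0,70,0,0,1.5,0,70,0,0,4,0,70,0,0,4,0,75,-2.4,2.1,0,0,75,-3.4,2.8,0,0,75,-3.4,2.8,0,0]}}

```text
clock: 13.3
position: [0.4155, -0.23, 0.1333]
ee_rot: [0.0, 1.0, 0.001, 0.0]
contact_force: [-0.8, 0.7, 0.3]
width: 0.064
```

Emit:
{"name": "carry_out", "arguments": {"moves": [75,-3.2,2.8,0,0,75,0,0,-2,0,75,0,0,-2.5,0,75,0,0,0,0,75,0,0,0,0,75,0,0,0,0,75,0,0,0,0,75,0,0,0,0,75,0,0,0,0,75,0,0,0,0]}}

```text
clock: 14.3
position: [0.3844, -0.2028, 0.0885]
ee_rot: [0.0, 1.0, 0.001, 0.0]
contact_force: [0.5, 1.0, -0.1]
width: 0.0638
```

Run:
```python
from h import *
a,b=[manip.get_image(n)[:,:,::-1] for n in("top","scene")]
o=np.vstack([cv2.resize(a[200:300,340:600],(780,300)),cv2.resize(b[180:330,60:450],(780,300))])
cv2.imwrite("pics/c3.png",o)
print(manip.get_state()['position'])
```

```text
[ 0.38434924 -0.20268398  0.08839863]
```

View pics/c3.png

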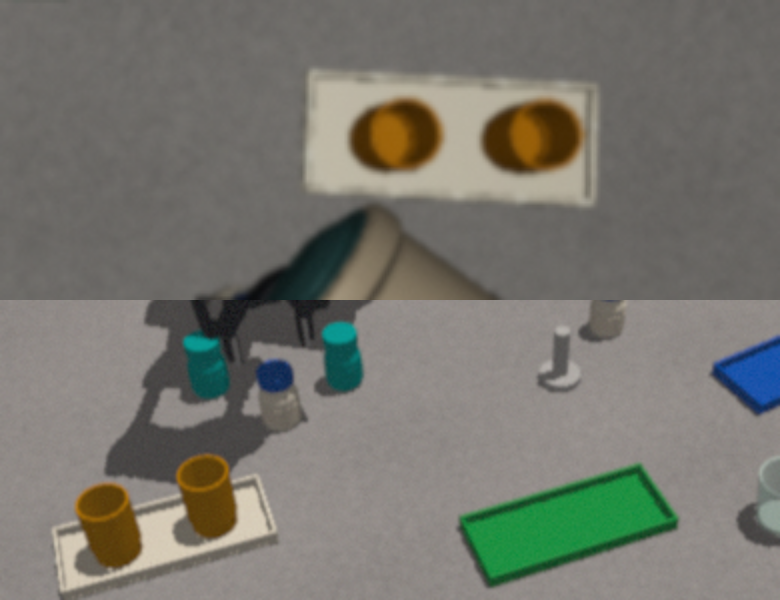

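Both funnels stand in the white tray, and the fingers straddle the bottle at (278,395) in the lower crop.

Emit:
{"name": "carry_out", "arguments": {"moves": [75,0,0,-2,0,75,0,0,-2,0,75,0,0,-1.8,0,75,0,0,-1.1,0,75,0,0,0,0,25,0,0,0,0,25,0,0,0,0,25,0,0,0,0,25,0,0,0,0,25,0,0,0,0], "squeeze": 35}}

```text
clock: 15.4
position: [0.3848, -0.203, 0.0201]
ee_rot: [0.001, 1.0, 0.001, 0.001]
contact_force: [-0.8, 0.4, 5.7]
width: 0.0404
```

Emit:
{"name": "carry_out", "arguments": {"moves": [25,0,0,1,0,25,0,0,3,0,25,0,0,4,0,25,0,0,3,0,25,0.7,3,0,0,25,1.1,4.4,0,0,25,1.1,4.4,0,0,25,1.1,4.4,0,0,25,1.1,4.4,0,0,25,1.1,4.4,0,0]}}

```text
clock: 16.4
position: [0.4463, 0.0491, 0.1299]
ee_rot: [0.0, 1.0, 0.001, 0.0]
contact_force: [1.0, -0.3, -1.1]
width: 0.0405
```

Emit:
{"name": "carry_out", "arguments": {"moves": [25,1.1,4.4,0,0,25,1.1,4.4,0,0,25,1.1,4.4,0,0,25,1.1,4.4,0,0,25,1.1,4.4,0,0,25,1.1,4.4,0,0,25,1.1,4.4,0,0,25,1.1,4.4,0,0,25,0.7,1.6,0,0,25,0,0,0,0]}}

```text
clock: 17.4
position: [0.5417, 0.4181, 0.1289]
ee_rot: [-0.0, 1.0, 0.002, 0.0]
contact_force: [0.2, -0.5, -0.5]
width: 0.0407
```

Emit:
{"name": "carry_out", "arguments": {"moves": [25,0,0,0,0,25,0,0,-2,0,25,0,0,-3,0,25,0,0,-2.5,0,25,0,0,-1.3,0,25,0,0,-0.7,0,25,0,0,-0.4,0,25,0,0,-0.3,0,25,0,0,0,0,25,0,0,0,0]}}

```text
clock: 18.4
position: [0.5418, 0.4156, 0.0282]
ee_rot: [-0.0, 1.0, 0.001, 0.001]
contact_force: [-0.4, -0.1, -1.3]
width: 0.0407
```

Emit:
{"name": "carry_out", "arguments": {"moves": [25,0,0,-0.1,0,25,0,0,-0.1,0,25,0,0,-0.1,0,25,0,0,-0.1,0,25,0,0,-0.05,0,25,0,0,0,0,25,0,0,0,0,25,0,0,0,0,25,0,0,0,0,25,0,0,0,0]}}

```text
clock: 19.4
position: [0.5413, 0.4154, 0.0241]
ee_rot: [-0.0, 1.0, 0.001, 0.0]
contact_force: [-1.3, -1.1, 5.8]
width: 0.0406
```

Emit:
{"name": "carry_out", "arguments": {"moves": [40,0,0,0,0,55,0,0,0,0,68,0,0,0,0,68,0,0,0,0,68,0,0,1.5,0,68,0,0,4,0,68,0,0,4.5,0,75,-2.4,-3.6,0,0,75,-2.5,-3.6,0,0,75,-2.5,-3.6,0,0]}}

```text
clock: 20.4
position: [0.4669, 0.3065, 0.1243]
ee_rot: [-0.0, 1.0, 0.001, 0.001]
contact_force: [-0.4, 0.3, 0.9]
width: 0.0643
```

Emit:
{"name": "carry_out", "arguments": {"moves": [75,-2.5,-3.6,0,0,75,-2.5,-3.6,0,0,75,-2.5,-3.8,0,0,75,0,0,-2,0,75,0,0,-2,0,75,0,0,0,0,75,0,0,0,0,75,0,0,0,0,75,0,0,0,0,75,0,0,0,0]}}

```text
clock: 21.4
position: [0.3928, 0.1976, 0.0834]
ee_rot: [-0.0, 1.0, 0.001, 0.001]
contact_force: [0.2, 0.7, 0.3]
width: 0.0641
```

Run:
```python
from h import *
a,b=[manip.get_image(n)[:,:,::-1] for n in("top","scene")]
o=np.vstack([cv2.resize(a[190:290,60:320],(780,300)),cv2.resize(b[130:245,250:550],(780,299))])
cv2.imwrite("pics/c4.png",o)
print(manip.get_state()['position'])
```

```text
[0.39253527 0.19752788 0.08312701]
```

View pics/c4.png

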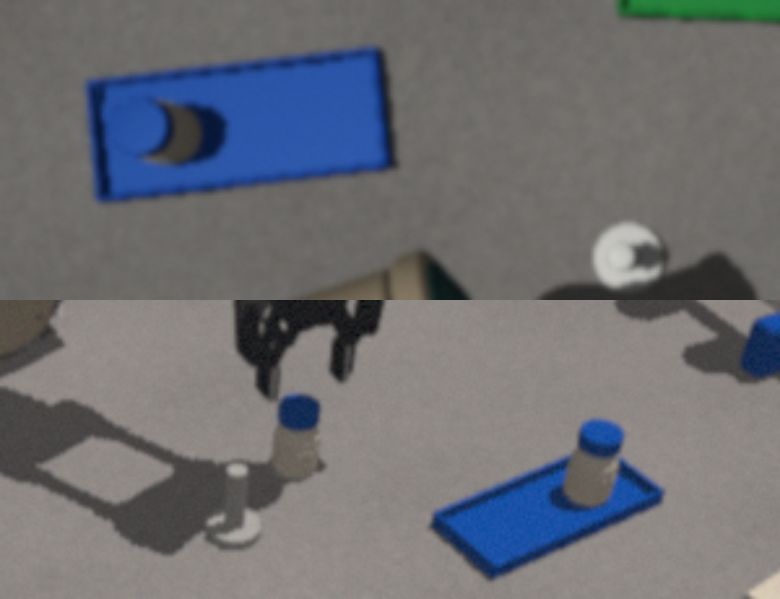

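Bottle 1 stands in the blue tray, at (590,465) in the lower crop, and the gripper is above bottle 2. Descending.

Emit:
{"name": "carry_out", "arguments": {"moves": [75,0,0,-2,0,75,0,0,-2,0,75,0,0,-1.5,0,75,0,0,-0.8,0,75,0,0,0,0,25,0,0,0,0,25,0,0,0,0,25,0,0,0,0,25,0,0,0,0,25,0,0,0,0]}}

```text
clock: 22.5
position: [0.393, 0.1975, 0.0207]
ee_rot: [-0.0, 1.0, 0.001, 0.001]
contact_force: [-0.2, -1.4, 5.9]
width: 0.0405
```

Emit:
{"name": "carry_out", "arguments": {"moves": [25,0,0,1,0,25,0,0,3,0,25,0,0,4,0,25,0,0,3,0,25,2.4,2,0,0,25,3,2.5,0,0,25,3,2.5,0,0,25,3,2.5,0,0,25,3,2,0,0,25,1.5,1,0,0]}}

```text
clock: 23.5
position: [0.5538, 0.3242, 0.13]
ee_rot: [-0.001, 1.0, 0.001, 0.001]
contact_force: [0.8, -0.1, -0.6]
width: 0.0407
```

Emit:
{"name": "carry_out", "arguments": {"moves": [25,0,0,0,0,25,0,0,-2,0,25,0,0,-3,0,25,0,0,-2.5,0,25,0,0,-1.3,0,25,0,0,-0.7,0,25,0,0,-0.4,0,25,0,0,-0.3,0,25,0,0,0,0,25,0,0,0,0]}}

```text
clock: 24.5
position: [0.5518, 0.3226, 0.0287]
ee_rot: [-0.0, 1.0, 0.001, 0.001]
contact_force: [1.2, 0.7, -0.3]
width: 0.0407
```

Emit:
{"name": "carry_out", "arguments": {"moves": [25,0,0,-0.1,0,25,0,0,-0.1,0,25,0,0,-0.1,0,25,0,0,-0.05,0,25,0,0,0,0,25,0,0,0,0,25,0,0,0,0,25,0,0,0,0,25,0,0,0,0,25,0,0,0,0]}}

```text
clock: 25.5
position: [0.5514, 0.3224, 0.0247]
ee_rot: [-0.0, 1.0, 0.001, 0.0]
contact_force: [-1.8, -0.6, 4.8]
width: 0.0405
```

Emit:
{"name": "carry_out", "arguments": {"moves": [40,0,0,0,0,55,0,0,0,0,68,0,0,0,0,68,0,0,0,0,68,0,0,1.5,0,68,0,0,4,0,68,0,0,5,0,60,-1.6,-3.6,0,0,60,-1.7,-3.6,0,0,60,-1.7,-3.6,0,0]}}

```text
clock: 26.5
position: [0.5008, 0.2134, 0.1295]
ee_rot: [0.0, 1.0, 0.001, 0.0]
contact_force: [-0.4, -1.4, 0.1]
width: 0.0511
```

Emit:
{"name": "carry_out", "arguments": {"moves": [60,-1.7,-3.6,0,0,60,-1.7,-3.6,0,0,60,-1.6,-3.8,0,0,60,0,0,-2,0,60,0,0,-2,0,60,0,0,0,0,60,0,0,0,0,60,0,0,0,0,60,0,0,0,0,60,0,0,0,0]}}

```text
clock: 27.5
position: [0.4518, 0.1046, 0.0899]
ee_rot: [-0.0, 1.0, 0.001, 0.001]
contact_force: [0.7, 0.3, 0.8]
width: 0.0514
```

Run:
```python
from h import *
a,b=[manip.get_image(n)[:,:,::-1] for n in("top","scene")]
o=np.vstack([cv2.resize(a[200:300,60:320],(780,300)),cv2.resize(b[130:245,250:550],(780,299))])
cv2.imwrite("pics/c5.png",o)
for n in("top","scene"):
    im=cv2.imread(f"pics/{n}0.png"); 
s=cv2.imread("pics/scene0.png")[:,:,::-1].copy(); h=cv2.cvtColor(s,cv2.COLOR_RGB2GRAY)[190:226,325:356]
print(manip.get_state()['position'],cast("scene",340.5,195,.07),cast("scene",340,217,.01))
```

```text
[0.45159796 0.10451415 0.08971035] [0.45103648 0.10346174 0.07      ] [0.45528521 0.1028682  0.01      ]
```

View pics/c5.png

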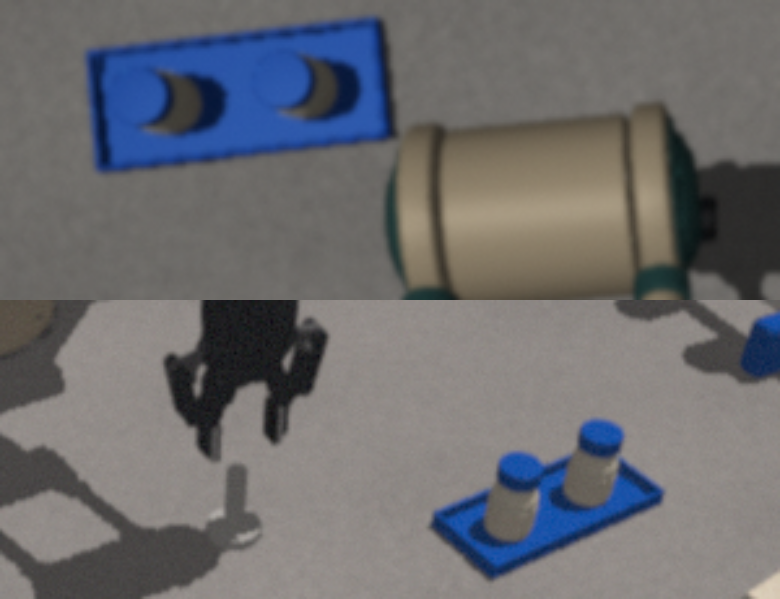

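Both bottles stand in the blue tray, and the fingers are centred on the stem at (236,475). Descending to 0.031 m and gripping.

Emit:
{"name": "carry_out", "arguments": {"moves": [60,0,-0.1,-2,0,60,0,0,-2,0,60,0,0,-1.2,0,60,0,0,-0.7,0,60,0,0,0,0,5,0,0,0,0,5,0,0,0,0,5,0,0,0,0,5,0,0,0,0,5,0,0,0,0], "squeeze": 50}}

```text
clock: 28.6
position: [0.452, 0.1033, 0.031]
ee_rot: [0.0, 1.0, 0.001, 0.001]
contact_force: [0.4, -1.3, 4.0]
width: 0.0169
```

Emit:
{"name": "carry_out", "arguments": {"moves": [5,0,0,1,0,5,0,0,3,0,5,0,0,3,0,5,0,0,2,0,5,2.4,-1.1,0,0,5,4,-1.9,0,0,5,4,-1.9,0,0,5,4,-1.9,0,0,5,4,-1.8,0,0,5,2,-1,0,0]}}

```text
clock: 29.6
position: [0.6586, 0.0055, 0.1203]
ee_rot: [0.0, 1.0, 0.0, 0.001]
contact_force: [-1.0, 0.0, -0.9]
width: 0.0169
```

Emit:
{"name": "carry_out", "arguments": {"moves": [5,0,0,0,0,5,0,0,-2,0,5,0,0,-2.5,0,5,0,0,-2,0,5,0,0,-0.7,0,5,0,0,-0.4,0,5,0,0,-0.4,0,5,0,0,-0.2,0,5,0,0,0,0,5,0,0,0,0]}}

```text
clock: 30.6
position: [0.6557, 0.0073, 0.039]
ee_rot: [0.0, 1.0, 0.001, 0.001]
contact_force: [0.2, -0.5, -1.6]
width: 0.0166
```

Emit:
{"name": "carry_out", "arguments": {"moves": [5,0,0,-0.1,0,5,0,0,-0.1,0,5,0,0,-0.1,0,5,0,0,-0.05,0,5,0,0,0,0,5,0,0,0,0,5,0,0,0,0,5,0,0,0,0,5,0,0,0,0,5,0,0,0,0]}}

```text
clock: 31.6
position: [0.6553, 0.0073, 0.035]
ee_rot: [0.0, 1.0, 0.001, 0.0]
contact_force: [-1.2, -0.1, 2.3]
width: 0.0167
```

Emit:
{"name": "carry_out", "arguments": {"moves": [15,0,0,0,0,30,0,0,0,0,50,0,0,0,0,60,0,0,0,0,60,0,0,1.5,0,60,0,0,4,0,60,0,0,4.5,0,60,-3,-2,2,0,60,-4,-2,2,0,60,-4,-2,2,0]}}

```text
clock: 32.6
position: [0.5443, -0.0532, 0.1955]
ee_rot: [0.0, 1.0, 0.001, 0.0]
contact_force: [0.3, -1.1, 0.5]
width: 0.051
```

Emit:
{"name": "carry_out", "arguments": {"moves": [60,-4,-2,0,0,60,-4,-2,0,0,60,-4,-2,0,0,60,-3,0,0,0,60,0,0,0,0,60,0,0,0,0,60,0,0,0,0,60,0,0,0,0,60,0,0,0,0,60,0,0,0,0]}}

```text
clock: 33.6
position: [0.3958, -0.1126, 0.1946]
ee_rot: [-0.0, 1.0, 0.001, -0.0]
contact_force: [-0.6, -0.6, 0.1]
width: 0.0513
```

Run:
```python
from h import *
for n in("top","scene"): cv2.imwrite(f"pics/{n}9.png",manip.get_image(n)[:,:,::-1])
```

```text
(no output)
```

View pics/top9.png

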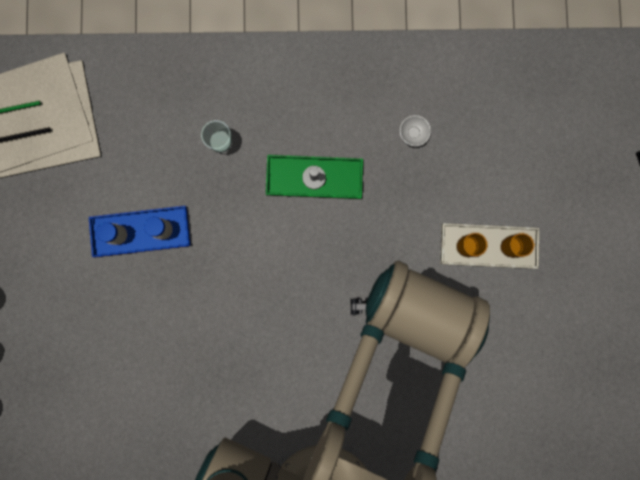

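View pics/scene9.png

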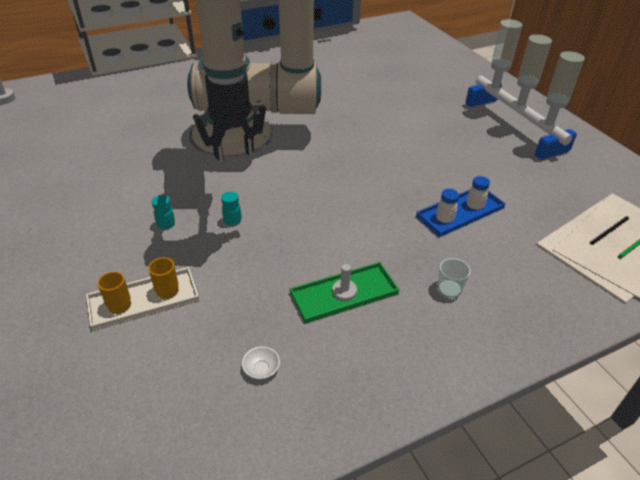

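In the scene picture all five parts stand upright in their trays: funnels (115,292) and (164,278), bottles (447,206) and (480,193), and the support (345,284). The beaker (453,278), the dish (261,363) and the teal look-alikes (163,212) and (231,208) have not moved, and the arm is clear.

```bash
python3 -c "
from rig import manip
print(manip.sign_off())"
```

```text
the job is handed in; nothing more can be done
None
```

The job is done and handed in at about 34 s of the 131 s allowed. I placed both funnels in the white tray first, then both bottles in the blue tray, then the steel support in the green tray.

- **Setting down:** I lowered each part slowly until the wrist force showed light contact with the tray floor (about 2–6 N), then opened the gripper.
- **Last checks:** The final top and scene pictures show all five parts upright in their trays and the gripper well clear. The beaker, the dish and the two turquoise look-alikes are at the same pixels as at the start. None of the checks failed or disagreed.
- **Not measured:** I judged "flat on the floor" from the pictures and the contact force, not from a separate tilt measurement.

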